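# Find the weak leaf spring

## Robot

A 6-joint arm with a two-finger parallel gripper is mounted at the origin on a cart in front of the work surface, level with it; the furniture and walls round the work are solid. World frame = base frame: x ahead of the robot, y to its left, z up, the work surface at z = 0. Lengths are in m, angles in rad, forces in N, time in s.
With the tool pointing down it reaches from about 0.35 to 0.975 m from the base axis. Payload 4.9 kg.
Tool frame: the origin (TCP) lies on the front face of the gripper's body, between the roots of the fingers; the fingertips stand ctrl.finger_overhang ahead of it and the grasp point (between the pads) lies 54 mm ahead of it (ctrl.finger_overhang is the distance from the TCP to the fingertips, in m); z points along the fingers, y is the line along which they close (so a half turn about z gives the same grasp; the last joint's range is limited). The gripper opens to 85 mm and grips with 20 to 120 N. Pads are 22 mm wide; open, the fingers measure 114 mm over their backs; the gripper's body (76 mm by 85 mm) begins 54 mm behind the grasp point. The pads swing forward as they close: fully open they stand 13 mm farther back than shut.
Start: joints at [-1.296, 0.053, 1.613, -0, 1.476, -0.119], TCP at [0.24, -0.577, 0.304] pointing down, gripper open.
Joint ranges: [-3.01, 3.01], [-1.01, 2.22], [0.06, 2.58], [-1.02, 4.17], [0.09, 2.62], [-3.14, 3.14]. Speed limits (rad/s): [2.57, 2.57, 3.14, 3.14, 3.14, 3.14].

## Interface

Orientations are given as a rotation vector (axis times angle).
In Python, from station import ctrl, vision gives the robot as it stands. The module is installed in compiled form; this text tells all that it offers.
- The arm moves only by the tool drive_tool, never from a script. Its argument "rows" is a list of rows, each a list of 2 entries, a list of its own where there are three numbers: the shift along the tool's x, y, z in m, then the turn about the tool's z in rad. A call has 1 to 10 rows; each row shifts and turns the commanded pose from where the row before left it, along the tool's axes as they then stand; what a row does not reach is not made up. A row lasts 1/10 s, in which the tool goes at most 50 mm and 8.59 degrees, less where a joint would pass 70% of its speed; a pose out of reach is approached as far as the arm can. A call with a gripper value outside its range is refused whole. "jaw" is the closure, from 0 (fully open) to 1 (shut), set as the call begins (left out, the last holds). The fingers move at their own pace and stop on an object; "grip_force" is the grip in N (left out, the last holds). Time passes only in rows, so rows that do not move let the fingers close. It gives the time, the measured TCP pose, the force, the opening and the grip force at its end, in the units of the state.
- ctrl.get_obs(): the state, without advancing time (a new reading comes with each control period).
- vision.get_image(name): name is "scene" or "top" or "wrist"; returns a dict with "image" (480x640x3 uint8, blue, green, red), "vertical_fov" (degrees; the focal length in pixels is half the picture's height over the tangent of half this angle, whatever the lens; pixels are square), "cx", "cy" (the principal point, pixels), "R" (3x3) and "t" (3): a world point X has camera coordinates R X + t. Camera axes: x right, y down, z forward; pixel columns grow to the right and rows downward; lengths in m; the calibration is good to about 2 mm. The wrist camera is an equidistant fisheye: a pixel r from the principal point sees the ray r / f radians off the axis. A picture is of the moment at which its call begins. There is no depth.
- ctrl.finish_job(): hands the job in; it is judged then, once.
The state is a dict: "t": time; "q": joint angles; "dq": joint speeds; "effort": joint torques, N m; "tool_pos": TCP position; "tool_rot": TCP orientation; "contact_force": force on the tool from outside, world axes, zero at the start; "wrist_torque": the same for the moment, N m; "opening": finger opening in m; "grip_force": force on a finger pad.
Only numpy, scipy, OpenCV 4.12 (cv2) and the standard library are available. Lean on these libraries where they do the work, as an engineer would, in place of code of your own. Each camera call takes 0.05 s, during which the arm holds its last target. There are 200 camera calls.

## Task

One of the three leaf springs on the test stands has gone weak: press each one straight down on the rivet at its mid-span with about 10 newtons (keep it under 14) and see from its drag runner how far the tip went down, touching neither the outer half of a leaf nor a runner. Once all three have been pressed, put the hex nut flat in the dish on the stand whose leaf bent more than twice as far as the others, and leave it there.

Things in the scene. Friction and masses are not known exactly. Their poses are not given: they have to be found in the camera images.
- stand_a: one of three outwardly identical spring test stands, fixed to the table: steel base plate 265 x 64 x 8 mm with a grey clamp block at its far end and an aluminium guide post at its near end. Origin: centre of the base's underside; x runs lengthwise from the post (-x, towards the robot) to the block (+x), z up. Along x: post at -120 mm (74 mm high), leaf tip -102, rivet -22, leaf root at the block's face +58, block from +58 to +128
- leaf_a: leaf spring of stand_a: a bare steel strip 22 mm wide, 3 mm thick, cantilevered 160 mm from the clamp block towards -x of the stand, underside 63 mm above the table when unloaded. Origin: the strip's underside at the clamped root, turns a little as it bends. It is linear: a sound leaf sinks about 0.6 mm at the rivet and 1.3 mm at the tip per newton on the rivet, a weak one about 2.5 times that; which is which cannot be seen
- rivet_a (a point): top of the domed rivet at mid-span (80 mm from the root) of the leaf of stand_a: head 15 mm across, its top 9 mm above the strip and 75 mm above the table when unloaded. The place to press, straight down; it sinks about 6 mm (sound) or 14 mm (weak) at 10 N and springs back when released
- tip_a: outer 65 mm of the leaf of stand_a, between rivet and tip; not to be pressed. Origin: strip's underside 15 mm beyond the rivet
- runner_a (a joint): drag runner on the guide post of stand_a: a small brass slide under the leaf's tip, pushed down by the tip and left by friction at the lowest point reached (a maximum indicator). Value in m below its top position, 0 to 0.046, starts between 0 and 0.003; at 0 its top is 1 mm below the unloaded tip, so it reads about tip deflection less 1 mm: about 0.012 after 10 N on a sound leaf, about 0.031 on a weak one. It does not come back up by itself
- tab_a: the brass runner itself (stand_a): collar 18 x 28 x 8 mm round the post with a tongue 14 mm wide reaching 43 mm from the post under the leaf. Origin: on the post's axis at the runner's top face
- dish_a (a point): centre of the floor of the shallow dish on top of the clamp block of stand_a, 70 mm above the table; dish 64 x 58 mm inside with a rim 3.5 mm high
- stand_b: one of three outwardly identical spring test stands, fixed to the table: steel base plate 265 x 64 x 8 mm with a grey clamp block at its far end and an aluminium guide post at its near end. Origin: centre of the base's underside; x runs lengthwise from the post (-x, towards the robot) to the block (+x), z up. Along x: post at -120 mm (74 mm high), leaf tip -102, rivet -22, leaf root at the block's face +58, block from +58 to +128
- leaf_b: leaf spring of stand_b: a bare steel strip 22 mm wide, 3 mm thick, cantilevered 160 mm from the clamp block towards -x of the stand, underside 63 mm above the table when unloaded. Origin: the strip's underside at the clamped root, turns a little as it bends. It is linear: a sound leaf sinks about 0.6 mm at the rivet and 1.3 mm at the tip per newton on the rivet, a weak one about 2.5 times that; which is which cannot be seen
- rivet_b (a point): top of the domed rivet at mid-span (80 mm from the root) of the leaf of stand_b: head 15 mm across, its top 9 mm above the strip and 75 mm above the table when unloaded. The place to press, straight down; it sinks about 6 mm (sound) or 14 mm (weak) at 10 N and springs back when released
- tip_b: outer 65 mm of the leaf of stand_b, between rivet and tip; not to be pressed. Origin: strip's underside 15 mm beyond the rivet
- runner_b (a joint): drag runner on the guide post of stand_b: a small brass slide under the leaf's tip, pushed down by the tip and left by friction at the lowest point reached (a maximum indicator). Value in m below its top position, 0 to 0.046, starts between 0 and 0.003; at 0 its top is 1 mm below the unloaded tip, so it reads about tip deflection less 1 mm: about 0.012 after 10 N on a sound leaf, about 0.031 on a weak one. It does not come back up by itself
- tab_b: the brass runner itself (stand_b): collar 18 x 28 x 8 mm round the post with a tongue 14 mm wide reaching 43 mm from the post under the leaf. Origin: on the post's axis at the runner's top face
- dish_b (a point): centre of the floor of the shallow dish on top of the clamp block of stand_b, 70 mm above the table; dish 64 x 58 mm inside with a rim 3.5 mm high
- stand_c: one of three outwardly identical spring test stands, fixed to the table: steel base plate 265 x 64 x 8 mm with a grey clamp block at its far end and an aluminium guide post at its near end. Origin: centre of the base's underside; x runs lengthwise from the post (-x, towards the robot) to the block (+x), z up. Along x: post at -120 mm (74 mm high), leaf tip -102, rivet -22, leaf root at the block's face +58, block from +58 to +128
- leaf_c: leaf spring of stand_c: a bare steel strip 22 mm wide, 3 mm thick, cantilevered 160 mm from the clamp block towards -x of the stand, underside 63 mm above the table when unloaded. Origin: the strip's underside at the clamped root, turns a little as it bends. It is linear: a sound leaf sinks about 0.6 mm at the rivet and 1.3 mm at the tip per newton on the rivet, a weak one about 2.5 times that; which is which cannot be seen
- rivet_c (a point): top of the domed rivet at mid-span (80 mm from the root) of the leaf of stand_c: head 15 mm across, its top 9 mm above the strip and 75 mm above the table when unloaded. The place to press, straight down; it sinks about 6 mm (sound) or 14 mm (weak) at 10 N and springs back when released
- tip_c: outer 65 mm of the leaf of stand_c, between rivet and tip; not to be pressed. Origin: strip's underside 15 mm beyond the rivet
- runner_c (a joint): drag runner on the guide post of stand_c: a small brass slide under the leaf's tip, pushed down by the tip and left by friction at the lowest point reached (a maximum indicator). Value in m below its top position, 0 to 0.046, starts between 0 and 0.003; at 0 its top is 1 mm below the unloaded tip, so it reads about tip deflection less 1 mm: about 0.012 after 10 N on a sound leaf, about 0.031 on a weak one. It does not come back up by itself
- tab_c: the brass runner itself (stand_c): collar 18 x 28 x 8 mm round the post with a tongue 14 mm wide reaching 43 mm from the post under the leaf. Origin: on the post's axis at the runner's top face
- dish_c (a point): centre of the floor of the shallow dish on top of the clamp block of stand_c, 70 mm above the table; dish 64 x 58 mm inside with a rim 3.5 mm high
- nut: plain steel hex nut lying flat on the table to the right of the stands, about 25 mm across, 13 mm high, about 40 g. Origin: centre of its underside. The tall thing near it with a thread is a bolt, not the nut

How it is judged:
By the outcome, as a careful person would: the job done as asked, in the order asked, and still so for the second after the job is handed in, with the robot touching nothing.
It also fails if it takes over 64 s, if anything falls off the work surface, if the arm or the gripper's body presses on something with over 40 N, if the wrist force passes 120 N, or if a joint passes its speed limit or range.

## Working session

There is one attempt and no reset: what is moved stays moved. The work goes in short steps, Python scripts to look and compute and a tool call to move; the robot and the scene stay as the last step left them, time stands still between calls to the robot, and variables do not carry over. Pictures are saved under pics/ and viewed, at most 10 in all, crops included, and the job is handed in when it is done.

Besides the shell and the picture viewer there is one more tool, called by a JSON object that holds its "method" and its "body", one argument or row to a line. drive_tool: Moves the arm, as the interface text tells. Its arguments: {"type":"object","properties":{"rows":{"type":"array","items":{"type":"array"}},"jaw":{"type":"number"},"grip_force":{"type":"number"}},"required":["rows"]}

```bash
mkdir -p pics
python3 - <<'E'
from station import ctrl, vision
import cv2
o=ctrl.get_obs()
for k in o: print(k,o[k])
print(ctrl.finger_overhang)
for n in("top","scene"):
    d=vision.get_image(n); cv2.imwrite(f"pics/{n}0.png",d["image"]); print(n,d["vertical_fov"],d["cx"],d["cy"],d["R"],d["t"])
E
```

```text
t 0.0
q [-1.29599477e+00  5.33757522e-02  1.61434603e+00 -1.71241888e-06
  1.47599339e+00 -1.19008921e-01]
dq [ 0.00016122 -0.00065878  0.00054764  0.0010306   0.00092813  0.00027176]
effort [ 1.62803288e-03 -3.93684518e+01 -3.70173132e+01 -7.60825259e-06
  7.10872919e-03 -9.52325706e-06]
tool_pos [ 0.23967952 -0.57668489  0.30262007]
tool_rot [-3.07881165e+00 -6.14192755e-01  2.61939498e-04]
contact_force [-0.59926511 -0.34929623 -0.38719012]
wrist_torque [ 0.02784916 -0.02661302 -0.02820955]
grip_force 0.0
opening 0.0857184579703438
0.0726
top 50.4220173734852 318.76654168215146 247.26179035714313 [[ 0.0145941  -0.9995303   0.02694781]
 [-0.99472826 -0.01724929 -0.10108486]
 [ 0.10150222 -0.02533051 -0.99451278]] [-0.08805021  0.52819573  1.05682135]
scene 43.46919638484633 324.42771388196763 248.55185395934777 [[-0.81172147 -0.58371461 -0.0196344 ]
 [-0.39640511  0.57531215 -0.71545714]
 [ 0.42891869 -0.57296874 -0.69838068]] [0.41475736 0.31342879 1.03281676]
```

View pics/top0.png

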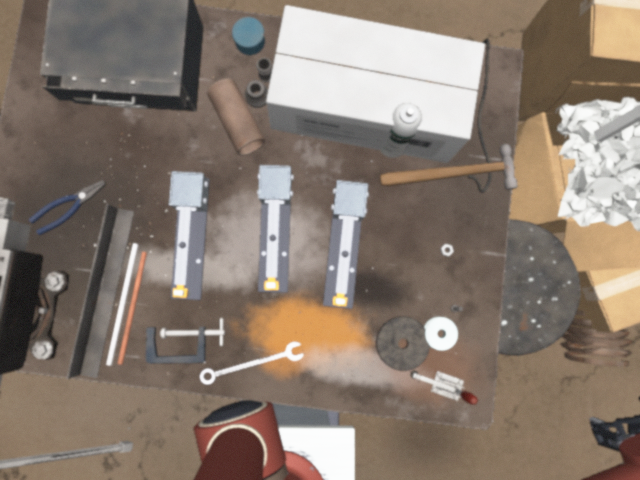

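View pics/scene0.png

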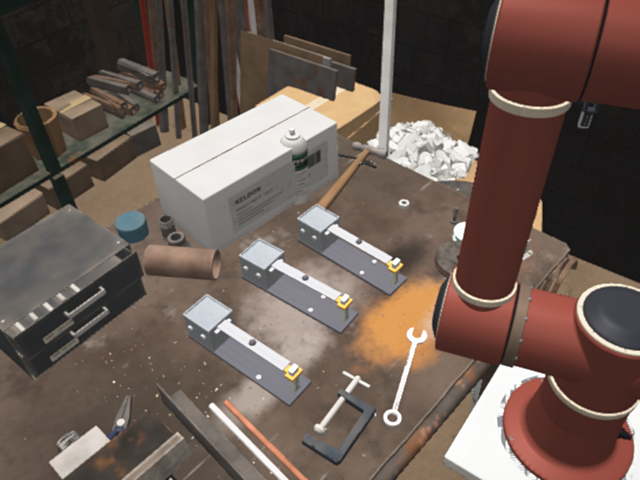

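The top view shows three stands (rivets near (182,245), (273,230) and (345,254)) with their blocks at the far end, the nut near (447,250) and the bolt near (456,308). I'll enlarge it.

```bash
cat > h.py <<'E'
import numpy as np, cv2
from station import ctrl, vision
def cam(n):
    d=vision.get_image(n); d["f"]=240/np.tan(np.radians(d["vertical_fov"]/2)); d["n"]=n; return d
def proj(d,X):
    c=d["R"]@np.asarray(X,float)+d["t"]
    if d["n"]=="wrist":
        r=np.hypot(c[0],c[1]); s=np.arctan2(r,c[2])*d["f"]/max(r,1e-9)
    else: s=d["f"]/c[2]
    return np.array([d["cx"]+s*c[0],d["cy"]+s*c[1]])
def back(d,u,v,z):
    a=np.array([u-d["cx"],v-d["cy"]])/d["f"]
    if d["n"]=="wrist":
        th=np.hypot(*a); r=np.append(a/max(th,1e-9)*np.sin(th),np.cos(th))
    else: r=np.append(a,1)
    w=d["R"].T@r; o=-d["R"].T@d["t"]
    return o+w*(z-o[2])/w[2]
E
python3 - <<'E'
from h import *
d=cam("top")
c=d["image"][155:315,160:370]
c=cv2.resize(c,None,fx=3.8,fy=3.75,interpolation=cv2.INTER_CUBIC)
cv2.imwrite("pics/crop1.png",c[:600,:800])
for u,v,z in[(182,245,.075),(273,230.5,.075),(345,254,.075),(447,250,.013),(187,189,.07),(275,182,.07),(350,198,.07),(179,293,.074),(271,285,.074),(340,300,.074)]: print(u,v,back(d,u,v,z).round(4))
E
```

```text
182 245 [0.5245 0.1982 0.075 ]
273 230.5 [0.5574 0.0153 0.075 ]
345 254 [ 0.5119 -0.132   0.075 ]
447 250 [ 0.5299 -0.3585  0.013 ]
187 189 [0.6409 0.194  0.07  ]
275 182 [0.6593 0.0139 0.07  ]
350 198 [ 0.6288 -0.1417  0.07  ]
179 293 [0.4279 0.2004 0.074 ]
271 285 [0.4467 0.0168 0.074 ]
340 300 [ 0.4186 -0.1229  0.074 ]
```

View pics/crop1.png

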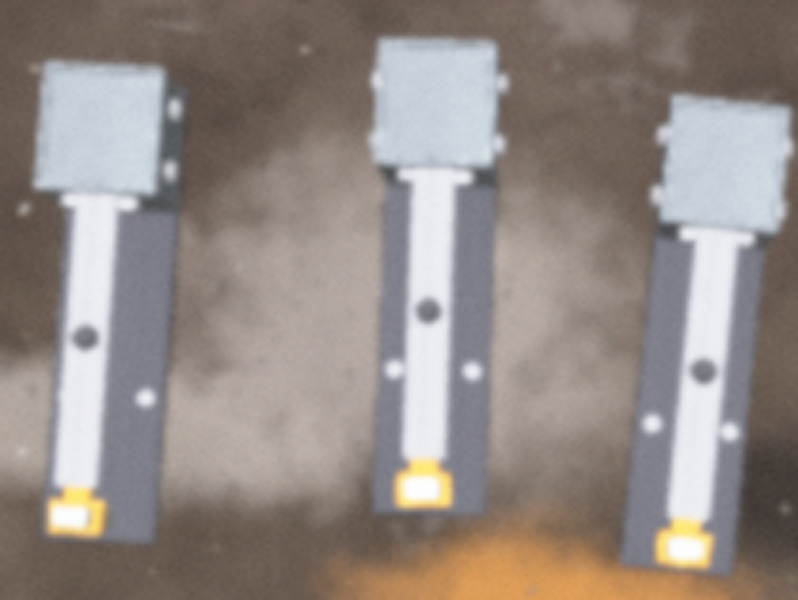

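The crop shows rivets at (86,337), (428,310) and (703,371), posts at (68,516), (420,488) and (683,548), and all the block tops clearly. I'll check these against the given spacings: 115 mm from rivet to dish and 98 mm from rivet to post.

Run:
```python
from h import *
d=cam("top")
P=lambda u,v,z: back(d,160+(u+.5)/3.8-.5,155+(v+.5)/3.75-.5,z)
for r,p,b in[((86,337),(68,516),(100,127)),((428,310),(420,488),(436,102)),((703,371),(683,548),(727,165))]:
    R,Q,B=P(*r,.074),P(*p,.074),P(*b,.0735)
    ax=B-Q; yaw=np.arctan2(ax[1],ax[0])
    print("rivet",R.round(4),"post",Q.round(4),"dish",B.round(4),"dist",np.linalg.norm(R-Q).round(4),np.linalg.norm(R-B).round(4),"yaw",yaw.round(3))
o=ctrl.get_obs(); print(o["tool_pos"],o["tool_rot"])
w=cam("wrist"); cv2.imwrite("pics/w0.png",w["image"]); print(w["R"],w["t"],w["f"])
print(proj(w,[.53,-.3585,.0]))
```

```text
rivet [0.5257 0.1979 0.074 ] post [0.4293 0.2034 0.074 ] dish [0.6411 0.1953 0.0735] dist 0.0965 0.1155 yaw -0.038
rivet [0.5436 0.0166 0.074 ] post [0.4471 0.0185 0.074 ] dish [0.6588 0.015  0.0735] dist 0.0965 0.1152 yaw -0.017
rivet [ 0.5128 -0.1313  0.074 ] post [ 0.417  -0.1216  0.074 ] dish [ 0.6268 -0.1433  0.0735] dist 0.0963 0.1146 yaw -0.103
[ 0.2397159  -0.5768788   0.30311781] [-3.07961523e+00 -6.14299540e-01  1.67578285e-04]
[[ 3.83225838e-01 -9.23654200e-01 -9.35775654e-04]
 [-8.79678258e-01 -3.65288651e-01  3.04516608e-01]
 [-2.81609873e-01 -1.15875451e-01 -9.52506567e-01]] [-0.62265222 -0.03929089  0.37957717] 371.64829954431775
[ 237.81972088 -112.8855738 ]
```

View pics/w0.png

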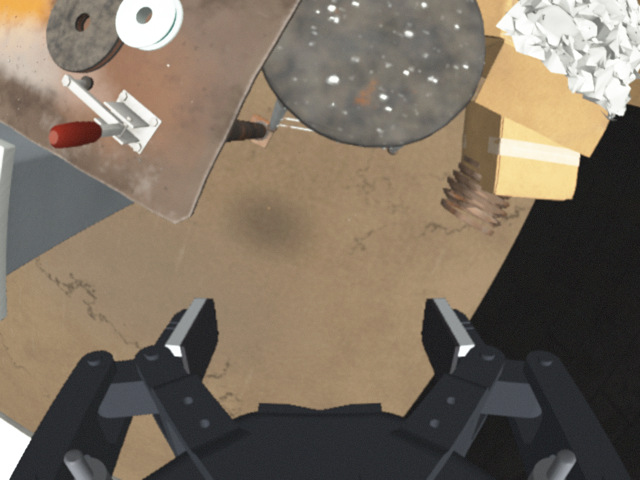

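The wrist view shows only the fingers and the table's edge, since the camera sits on the tool's +x side. The stand geometry agrees to about 1.5 mm, so I'll move to stand C (right) with the jaw shut.

{"method": "drive_tool", "body": {
  "rows": [
    [[0.0352,-0.0255,0],0],
    [[0.0352,-0.0255,0],0],
    [[0.0352,-0.0255,0],0],
    [[0.0352,-0.0255,0],0],
    [[0.0352,-0.0255,0],0],
    [[0.0352,-0.0255,0],0],
    [[0.0352,-0.0255,0],0],
    [[0.0352,-0.0255,0],0],
    [[0.0352,-0.0255,0],0],
    [[0.0352,-0.0255,0],0]
  ],
  "jaw": 1,
  "grip_force": 40
}}

```text
t: 1.25
tool_pos: [0.4676, -0.2049, 0.304]
tool_rot: [3.081, 0.614, 0.001]
contact_force: [1.9, -0.4, -0.2]
opening: 0.0
grip_force: 0.0
```

{"method": "drive_tool", "body": {
  "rows": [
    [[0.0352,-0.0255,0],0],
    [[0.0352,-0.0255,0],0],
    [[0,0,0.03],0.14],
    [[0,0,0.03],0.14],
    [[0,0,0.03],0.14],
    [[0,0,0],0.07],
    [[0,0,0],0],
    [[0,0,0],0]
  ]
}}

```text
t: 2.05
tool_pos: [0.5128, -0.1327, 0.2145]
tool_rot: [3.138, -0.149, 0.002]
contact_force: [0.5, -0.4, 1.0]
opening: -0.0
grip_force: 0.0
```

Run:
```python
from h import *
o=ctrl.get_obs(); print(o["tool_pos"],o["tool_rot"],o["contact_force"])
w=cam("wrist"); im=w["image"].copy()
print("rivet pred",proj(w,[.5128,-.1313,.075]),"tip",proj(w,o["tool_pos"]-[0,0,.0726]))
print("cam",-w["R"].T@w["t"])
cv2.imwrite("pics/w1.png",im)
```

```text
[ 0.51279687 -0.13265652  0.21453009] [ 3.13766563e+00 -1.48670943e-01  1.63943353e-03] [ 0.49293174 -0.39194335  0.96121662]
rivet pred [319.57479541 249.28880289] tip [322.98004083 302.22744302]
cam [ 0.58950767 -0.13822176  0.28440455]
```

View pics/w1.png

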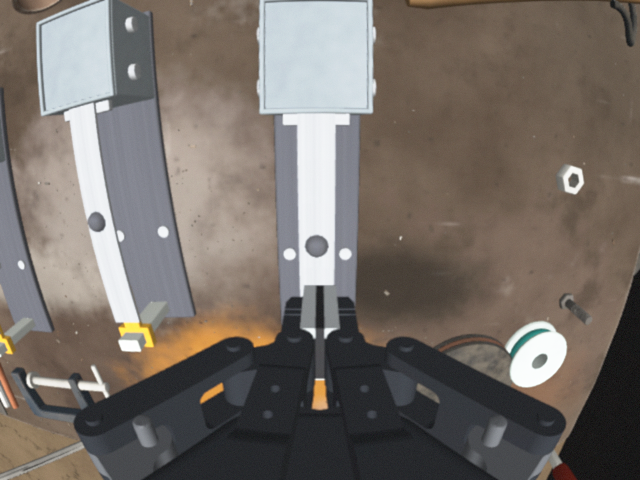

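The rivet is at (317,246), within about 2 mm of its prediction, and the nut is at (571,180). I'll nudge the tool and descend.

{"method": "drive_tool", "body": {
  "rows": [
    [[0.001,-0.0016,0.02],0],
    [[0,0,0.02],0],
    [[0,0,0.015],0],
    [[0,0,0.007],0],
    [[0,0,0],0],
    [[0,0,0],0]
  ]
}}

```text
t: 2.7
tool_pos: [0.5141, -0.1312, 0.1527]
tool_rot: [3.138, -0.151, 0.002]
contact_force: [0.1, -0.4, 0.6]
opening: 0.0001
grip_force: 0.0
```

{"method": "drive_tool", "body": {
  "rows": [
    [[0,0,0.002],0],
    [[0,0,0.002],0],
    [[0,0,0.001],0],
    [[0,0,0.001],0],
    [[0,0,0],0],
    [[0,0,0],0]
  ]
}}

```text
t: 3.3
tool_pos: [0.5138, -0.1311, 0.1462]
tool_rot: [3.138, -0.151, 0.0]
contact_force: [-1.0, 0.6, 1.5]
opening: 0.0001
grip_force: 1.0
```

{"method": "drive_tool", "body": {
  "rows": [
    [[0,0,0.001],0],
    [[0,0,0.001],0],
    [[0,0,0.001],0],
    [[0,0,0],0],
    [[0,0,0],0]
  ]
}}

```text
t: 3.8
tool_pos: [0.5136, -0.1311, 0.1436]
tool_rot: [3.138, -0.151, -0.001]
contact_force: [-4.3, -0.1, 6.6]
opening: 0.0004
grip_force: 3.4
```

{"method": "drive_tool", "body": {
  "rows": [
    [[0,0,0.001],0],
    [[0,0,0.001],0],
    [[0,0,0],0],
    [[0,0,0],0]
  ]
}}

```text
t: 4.2
tool_pos: [0.5135, -0.1311, 0.142]
tool_rot: [3.138, -0.151, -0.002]
contact_force: [-6.1, 1.0, 9.6]
opening: -0.0002
grip_force: 4.8
```

{"method": "drive_tool", "body": {
  "rows": [
    [[0,0,0.0004],0],
    [[0,0,0],0],
    [[0,0,0],0]
  ]
}}

```text
t: 4.5
tool_pos: [0.5135, -0.1311, 0.1417]
tool_rot: [3.138, -0.151, -0.002]
contact_force: [-5.7, 1.3, 11.0]
opening: -0.0001
grip_force: 5.1
```

{"method": "drive_tool", "body": {
  "rows": [
    [[0,0,-0.005],0],
    [[0,0,-0.02],0],
    [[0,0,-0.03],0],
    [[0,0,0],0],
    [[0,0,0],0]
  ]
}}

```text
t: 5.0
tool_pos: [0.5139, -0.1311, 0.1959]
tool_rot: [3.138, -0.151, 0.002]
contact_force: [-0.3, 0.9, -0.2]
opening: 0.0001
grip_force: 0.0
```

Run:
```python
from h import *
o=ctrl.get_obs(); print(o["tool_pos"],o["tool_rot"],o["contact_force"])
a=2*np.arctan2(o["tool_rot"][1],o["tool_rot"][0]); a=(a+np.pi)%(2*np.pi)-np.pi
for T,y in (([.5443,.0166],-.017),([.5262,.1979],-.038)):
    d=np.array(T)-o["tool_pos"][:2]; print(a,"tool",d@[np.cos(a),np.sin(a)],d@[np.sin(a),-np.cos(a)],"turn",a-y)
```

```text
[ 0.51393396 -0.13107294  0.19588355] [ 3.13755919e+00 -1.51042482e-01  2.40028668e-03] [-0.26586721  0.85558657 -0.23099616]
-0.09620597174991152 tool 0.016040503602442534 -0.14990695176081162 turn -0.07920597174991152
-0.09620597174991152 tool -0.01939104681340303 -0.3286299363910191 turn -0.058205971749911524
```

C is sound, at about 6 mm for about 10.5 N. Next is B.

{"method": "drive_tool", "body": {
  "rows": [
    [[0.004,-0.0375,0],0],
    [[0.004,-0.0375,0],0],
    [[0.004,-0.0375,0],0],
    [[0.004,-0.0374,0],0],
    [[0,0,-0.01],-0.079],
    [[0,0,0],0],
    [[0,0,0],0]
  ]
}}

```text
t: 5.7
tool_pos: [0.5434, 0.0166, 0.2042]
tool_rot: [-3.141, 0.03, 0.003]
contact_force: [0.6, 0.2, 0.3]
opening: -0.0
grip_force: 0.0
```

```bash
cat > riv.py <<'E'
from h import *
import sys
X=[float(v) for v in sys.argv[1:3]]
o=ctrl.get_obs(); w=cam("wrist"); p=proj(w,[*X,.072])
x0,y0=(p-[22,28]).astype(int); g=cv2.cvtColor(w["image"],cv2.COLOR_BGR2GRAY)[y0:y0+48,x0:x0+44]
m=(g<110).astype(np.uint8); n,l,s,c=cv2.connectedComponentsWithStats(m)
print(o["tool_pos"],o["tool_rot"],"pred",p)
for i in range(1,n):
    if s[i,4]>60: q=c[i]+[x0,y0]; print(s[i],q.round(1),back(w,*q,.072).round(4))
E
python3 riv.py .5443 .0166
```

```text
[0.54343735 0.01657134 0.20421906] [-3.14138871e+00  2.95973983e-02  2.56630798e-03] pred [322.0089313  251.65582393]
[  6  17  23  22 145] [317.2 249.8] [0.5455 0.0194 0.072 ]
```

{"method": "drive_tool", "body": {
  "rows": [
    [[0.001,-0.0012,0.02],0],
    [[0,0,0.02],0],
    [[0,0,0.01],0],
    [[0,0,0.003],0],
    [[0,0,0.003],0],
    [[0,0,0.002],0],
    [[0,0,0],0],
    [[0,0,0],0]
  ]
}}

```text
t: 6.55
tool_pos: [0.5454, 0.0178, 0.1482]
tool_rot: [3.141, -0.027, 0.002]
contact_force: [-1.1, 0.4, 0.7]
opening: -0.0
grip_force: 0.0
```

{"method": "drive_tool", "body": {
  "rows": [
    [[0,0,0.001],0],
    [[0,0,0.001],0],
    [[0,0,0.001],0],
    [[0,0,0],0],
    [[0,0,0],0]
  ]
}}

```text
t: 7.05
tool_pos: [0.5451, 0.0179, 0.1447]
tool_rot: [3.141, -0.027, 0.0]
contact_force: [0.2, -0.6, 1.6]
opening: 0.0001
grip_force: 1.0
```

{"method": "drive_tool", "body": {
  "rows": [
    [[0,0,0.0015],0],
    [[0,0,0.0015],0],
    [[0,0,0.0015],0],
    [[0,0,0.0015],0],
    [[0,0,0],0],
    [[0,0,0],0]
  ]
}}

```text
t: 7.65
tool_pos: [0.5447, 0.0179, 0.1388]
tool_rot: [-3.141, 0.027, 0.002]
contact_force: [-3.1, -0.3, 5.4]
opening: 0.0001
grip_force: 3.1
```

{"method": "drive_tool", "body": {
  "rows": [
    [[0,0,0.0015],0],
    [[0,0,0.0015],0],
    [[0,0,0.001],0],
    [[0,0,0.001],0],
    [[0,0,0],0],
    [[0,0,0],0]
  ]
}}

```text
t: 8.25
tool_pos: [0.5447, 0.0179, 0.1342]
tool_rot: [3.141, -0.027, -0.003]
contact_force: [-5.9, 1.2, 8.9]
opening: 0.0004
grip_force: 4.7
```

{"method": "drive_tool", "body": {
  "rows": [
    [[0,0,0.001],0],
    [[0,0,0.0008],0],
    [[0,0,0],0],
    [[0,0,0],0]
  ]
}}

```text
t: 8.65
tool_pos: [0.5448, 0.0179, 0.1327]
tool_rot: [3.141, -0.027, -0.002]
contact_force: [-6.1, -0.3, 10.3]
opening: 0.0002
grip_force: 5.2
```

{"method": "drive_tool", "body": {
  "rows": [
    [[0,0,-0.005],0],
    [[0,0,-0.01],0],
    [[0,0,-0.02],0],
    [[0,0,-0.03],0],
    [[0,0,0],0]
  ]
}}

```text
t: 9.15
tool_pos: [0.5473, 0.0176, 0.201]
tool_rot: [3.141, -0.027, 0.013]
contact_force: [1.1, 0.2, 0.1]
opening: 0.0001
grip_force: 0.0
```

{"method": "drive_tool", "body": {
  "rows": [
    [[-0.0033,-0.036,0],0],
    [[-0.0033,-0.036,0],0],
    [[-0.0033,-0.036,0],0],
    [[-0.0033,-0.036,0],0],
    [[-0.0033,-0.036,0],0.021],
    [[0,0,0],0],
    [[0,0,0],0]
  ]
}}

```text
t: 9.85
tool_pos: [0.531, 0.1985, 0.1956]
tool_rot: [3.14, -0.057, -0.002]
contact_force: [0.2, -0.7, -0.4]
opening: -0.0
grip_force: 0.0
```

```bash
python3 riv.py .5265 .1985
```

```text
[0.53102264 0.19854363 0.19559059] [ 3.14034131e+00 -5.70109796e-02 -1.87853613e-03] pred [322.36937303 266.0102652 ]
[ 4 17 24 17 75] [315.2 262. ] [0.5291 0.2024 0.072 ]
```

{"method": "drive_tool", "body": {
  "rows": [
    [[-0.004,-0.0013,0.015],0],
    [[0,0,0.015],0],
    [[0,0,0.01],0],
    [[0,0,0.004],0],
    [[0,0,0.002],0],
    [[0,0,0.001],0],
    [[0,0,0.001],0],
    [[0,0,0],0],
    [[0,0,0],0]
  ]
}}

```text
t: 10.8
tool_pos: [0.5279, 0.1997, 0.1492]
tool_rot: [-3.141, 0.06, -0.001]
contact_force: [-0.4, 1.0, -0.7]
opening: 0.0002
grip_force: 0.0
```

{"method": "drive_tool", "body": {
  "rows": [
    [[0,0,0.001],0],
    [[0,0,0.001],0],
    [[0,0,0.001],0],
    [[0,0,0],0],
    [[0,0,0],0]
  ]
}}

```text
t: 11.3
tool_pos: [0.5277, 0.1996, 0.146]
tool_rot: [-3.141, 0.06, -0.0]
contact_force: [-1.5, 0.5, 2.6]
opening: -0.0005
grip_force: 1.3
```

{"method": "drive_tool", "body": {
  "rows": [
    [[0,0,0.001],0],
    [[0,0,0.001],0],
    [[0,0,0.001],0],
    [[0,0,0],0],
    [[0,0,0],0]
  ]
}}

```text
t: 11.8
tool_pos: [0.5275, 0.1997, 0.1434]
tool_rot: [-3.141, 0.06, 0.001]
contact_force: [-4.4, -0.1, 6.7]
opening: 0.0
grip_force: 3.6
```

{"method": "drive_tool", "body": {
  "rows": [
    [[0,0,0.001],0],
    [[0,0,0.001],0],
    [[0,0,0.0003],0],
    [[0,0,0],0],
    [[0,0,0],0]
  ]
}}

```text
t: 12.3
tool_pos: [0.5275, 0.1998, 0.1416]
tool_rot: [-3.141, 0.06, 0.002]
contact_force: [-6.6, -0.7, 10.1]
opening: -0.0002
grip_force: 5.1
```

{"method": "drive_tool", "body": {
  "rows": [
    [[0,0,-0.005],0],
    [[0,0,-0.02],0],
    [[0,0,-0.03],0],
    [[0,0,-0.03],0],
    [[0,0,0],0]
  ]
}}

```text
t: 12.8
tool_pos: [0.53, 0.2001, 0.2304]
tool_rot: [-3.139, 0.06, -0.014]
contact_force: [0.7, -0.0, 1.2]
opening: -0.0
grip_force: 0.0
```

Run:
```python
from h import *
o=ctrl.get_obs(); print(o["tool_pos"],o["tool_rot"])
d=cam("scene"); c=cv2.resize(d["image"][240:400,240:430],None,fx=3.7,fy=3.7,interpolation=cv2.INTER_CUBIC); cv2.imwrite("pics/s1.png",c)
```

```text
[0.53000773 0.20007071 0.2304097 ] [-3.13890813  0.05991423 -0.01434489]
```

View pics/s1.png

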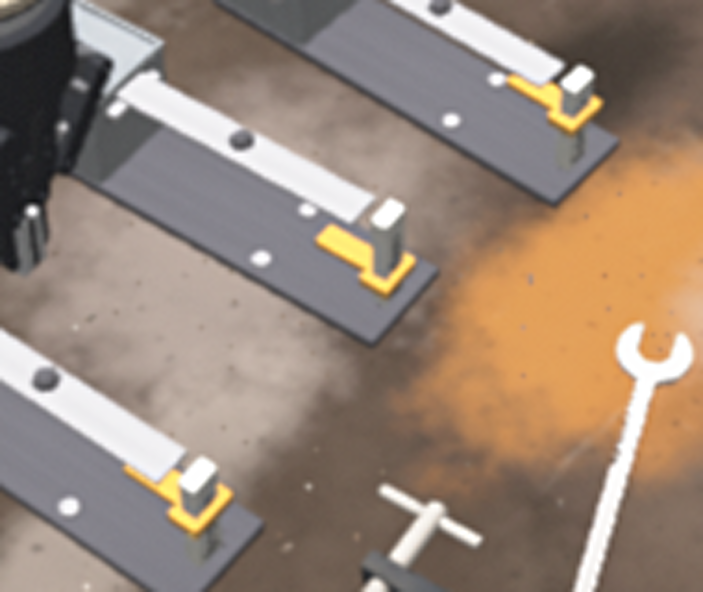

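The runner on the middle stand (tab near (365,255)) sits far lower than the other two, so B is the weak one. Now for the nut.

{"method": "drive_tool", "body": {
  "rows": [
    [[-0.0007,0.0466,0],0],
    [[-0.0007,0.0466,0],0],
    [[-0.0007,0.0466,0],0],
    [[-0.0007,0.0466,0],0],
    [[-0.0007,0.0466,0],0],
    [[-0.0007,0.0466,0],0],
    [[-0.0007,0.0466,0],0],
    [[-0.0007,0.0466,0],0],
    [[-0.0007,0.0466,0],0],
    [[-0.0007,0.0466,0],0]
  ],
  "jaw": 1
}}

```text
t: 13.85
tool_pos: [0.5016, -0.2674, 0.2232]
tool_rot: [-3.139, 0.06, 0.003]
contact_force: [0.9, -0.2, 0.1]
opening: -0.0004
grip_force: 0.0
```

{"method": "drive_tool", "body": {
  "rows": [
    [[-0.0007,0.0466,0],0],
    [[-0.0007,0.0466,0],0],
    [[0,0,0.03],0],
    [[0,0,0.03],0],
    [[0,0,0],0],
    [[0,0,0],0]
  ],
  "jaw": 0.4
}}

```text
t: 14.45
tool_pos: [0.4971, -0.3581, 0.1635]
tool_rot: [-3.139, 0.06, 0.004]
contact_force: [0.3, 0.4, -0.3]
opening: 0.0514
grip_force: 0.0
```

Run:
```python
from h import *
o=ctrl.get_obs(); print(o["tool_pos"],o["tool_rot"],o["opening"])
w=cam("wrist"); p=proj(w,[.53,-.3585,.013]); print(p)
x,y=(p-40).astype(int); print(x,y)
cv2.imwrite("pics/n1.png",cv2.resize(w["image"][y:y+80,x:x+80],None,fx=6,fy=6,interpolation=cv2.INTER_CUBIC))
np.savez("w.npz",**{k:w[k] for k in("R","t","cx","cy","f")})
```

```text
[ 0.49709701 -0.35814444  0.16354711] [-3.13861782  0.05976656  0.00437086] 0.05143164822182409
[320.98622431 190.72113057]
280 150
```

View pics/n1.png

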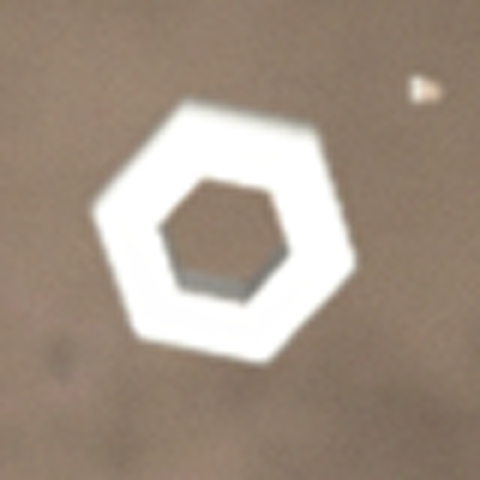

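The nut fills the crop, with hexagon corners at (190,100), (315,128), (355,262), (268,360), (137,335) and (93,210).

Run:
```python
from h import *
w=dict(np.load("w.npz")); w["n"]="wrist"
C=np.array([back(w,280+(u+.5)/6-.5,150+(v+.5)/6-.5,.013)[:2] for u,v in[(190,100),(315,128),(355,262),(268,360),(137,335),(93,210)]])
c=C.mean(0); print("centre",c,"radii",np.linalg.norm(C-c,axis=1).round(4))
o=ctrl.get_obs(); a=2*np.arctan2(o["tool_rot"][1],o["tool_rot"][0])
d=c-o["tool_pos"][:2]; ex=np.array([np.cos(a),np.sin(a)]); ey=np.array([np.sin(a),-np.cos(a)])
print("shift",d@ex,d@ey)
for i in range(3):
    m=(C[i]+C[(i+1)%6])/2-(C[(i+3)%6]+C[(i+4)%6])/2   # across flats
    t=np.arctan2(-(m@ex),m@ey)  # turn about tool z bringing tool y onto m
    print("flats",np.linalg.norm(m).round(4),"turn",((t+np.pi/2)%np.pi-np.pi/2).round(3))
```

```text
centre [ 0.53148601 -0.35633213] radii [0.014  0.0139 0.0133 0.0138 0.0139 0.0136]
shift 0.033434330125670854 -0.0036632582556315506
flats 0.0245 turn -1.362
flats 0.0235 turn -0.344
flats 0.0234 turn 0.754
```

{"method": "drive_tool", "body": {
  "rows": [
    [[0.0325,-0.0027,0],0],
    [[0,0,0.02],-0.12],
    [[0,0,0.02],-0.12],
    [[0,0,0.02],-0.104],
    [[0,0,0.015],0],
    [[0,0,0.01],0],
    [[0,0,0.004],0],
    [[0,0,0],0],
    [[0,0,0],0]
  ]
}}

```text
t: 15.4
tool_pos: [0.531, -0.3579, 0.0775]
tool_rot: [3.104, 0.477, 0.002]
contact_force: [0.2, -1.0, 0.6]
opening: 0.051
grip_force: 0.0
```

{"method": "drive_tool", "body": {
  "rows": [
    [[0,0,0],0],
    [[0,0,0],0],
    [[0,0,0],0],
    [[0,0,0],0],
    [[0,0,0],0],
    [[0,0,0],0],
    [[0,0,0],0]
  ],
  "jaw": 1,
  "grip_force": 40
}}

```text
t: 16.1
tool_pos: [0.531, -0.3579, 0.0775]
tool_rot: [3.104, 0.478, 0.002]
contact_force: [-0.5, -0.2, 6.1]
opening: 0.0224
grip_force: 39.8
```

It gripped the nut across the flats (22.4 mm). Next I'll lift it and carry it to dish B, turned so that the camera faces away from the box.

{"method": "drive_tool", "body": {
  "rows": [
    [[0,0,-0.01],0],
    [[0,0,-0.03],0],
    [[0,0,-0.04],0],
    [[0,0,-0.04],0],
    [[0,0,-0.03],0],
    [[0,0,0],0]
  ]
}}

```text
t: 16.7
tool_pos: [0.5323, -0.3589, 0.233]
tool_rot: [3.097, 0.478, 0.01]
contact_force: [0.6, -0.5, -0.0]
opening: 0.0229
grip_force: 39.3
```

{"method": "drive_tool", "body": {
  "rows": [
    [[0.0234,-0.0318,0],0],
    [[0.0234,-0.0318,0],0],
    [[0.0234,-0.0318,0],0],
    [[0.0234,-0.0318,0],0],
    [[0.0234,-0.0318,0],0],
    [[0.0234,-0.0318,0],0],
    [[0.0234,-0.0318,0],0],
    [[0.0234,-0.0318,0],0],
    [[0.0234,-0.0318,0],0],
    [[0.0234,-0.0318,0],0]
  ]
}}

```text
t: 17.7
tool_pos: [0.6572, 0.0179, 0.2245]
tool_rot: [-3.104, -0.478, 0.005]
contact_force: [0.3, -0.3, -0.4]
opening: 0.0223
grip_force: 39.4
```

{"method": "drive_tool", "body": {
  "rows": [
    [[0,0,0],-0.14],
    [[0,0,0],-0.14],
    [[0,0,0],-0.14],
    [[0,0,0],-0.14],
    [[0,0,0],-0.14],
    [[0,0,0],-0.14],
    [[0,0,0],-0.14],
    [[0,0,0],-0.14],
    [[0,0,0],-0.14],
    [[0,0,0],0]
  ]
}}

```text
t: 18.7
tool_pos: [0.657, 0.0163, 0.2245]
tool_rot: [-2.226, -2.214, 0.003]
contact_force: [0.3, -0.2, -0.2]
opening: 0.0221
grip_force: 39.4
```

Run:
```python
from h import *
o=ctrl.get_obs(); print(o)
a=2*np.arctan2(o["tool_rot"][1],o["tool_rot"][0]); d=np.array([.659,.0165])-o["tool_pos"][:2]
print("yaw",a,"shift",d@[np.cos(a),np.sin(a)],d@[np.sin(a),-np.cos(a)])
w=cam("wrist"); cv2.imwrite("pics/w2.png",w["image"])
```

```text
{'t': 18.7, 'q': array([-8.83008197e-02,  1.86174617e-01,  1.60304224e+00,  1.34530158e-05,
        1.35540465e+00, -8.30392119e-02]), 'dq': array([-0.00102662, -0.00157008, -0.00445831, -0.00170692, -0.00104148,
        0.09926359]), 'effort': array([ 8.62577508e-04, -4.42383707e+01, -3.60394371e+01, -8.87730857e-04,
        3.87807260e-03, -6.25415873e-01]), 'tool_pos': array([0.65697237, 0.0163305 , 0.22454831]), 'tool_rot': array([-2.22563135, -2.21394524,  0.00304597]), 'contact_force': array([ 0.26873307, -0.18869471, -0.20571369]), 'wrist_torque': array([-0.01275426, -0.04605779,  0.07336921]), 'grip_force': 39.40899409123176, 'opening': 0.022068891872342962}
yaw -4.717653483377024 shift 0.00018017149537701615 0.0020267135526105934
```

View pics/w2.png

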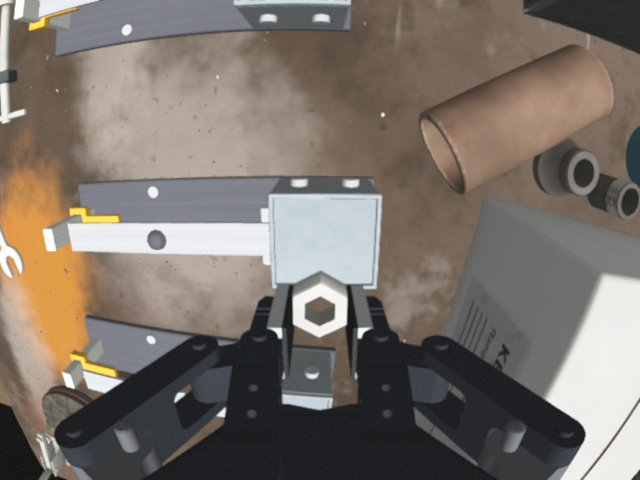

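The view shows the nut held level at (320,305), over the middle stand's dish, which spans about (272–380,195–285). Lowering it now.

{"method": "drive_tool", "body": {
  "rows": [
    [[0,0.002,0.02],0],
    [[0,0,0.02],0],
    [[0,0,0.015],0],
    [[0,0,0.01],0],
    [[0,0,0.006],0],
    [[0,0,0.003],0],
    [[0,0,0],0],
    [[0,0,0],0]
  ]
}}

```text
t: 19.55
tool_pos: [0.6604, 0.0162, 0.1533]
tool_rot: [2.226, 2.215, 0.002]
contact_force: [0.1, -0.1, -1.2]
opening: 0.0223
grip_force: 39.4
```

{"method": "drive_tool", "body": {
  "rows": [
    [[0,0,0.001],0],
    [[0,0,0.001],0],
    [[0,0,0],0],
    [[0,0,0],0]
  ]
}}

```text
t: 19.95
tool_pos: [0.6599, 0.0162, 0.1505]
tool_rot: [2.227, 2.216, 0.0]
contact_force: [0.9, 0.1, 0.6]
opening: 0.0224
grip_force: 39.4
```

{"method": "drive_tool", "body": {
  "rows": [
    [[0,0,0.001],0],
    [[0,0,0.001],0],
    [[0,0,0.0005],0],
    [[0,0,0],0],
    [[0,0,0],0]
  ]
}}

```text
t: 20.45
tool_pos: [0.6598, 0.0162, 0.1478]
tool_rot: [-2.227, -2.216, 0.0]
contact_force: [0.0, -0.5, 0.7]
opening: 0.0226
grip_force: 39.4
```

{"method": "drive_tool", "body": {
  "rows": [
    [[0,0,0.0007],0],
    [[0,0,0.0005],0],
    [[0,0,0],0],
    [[0,0,0],0]
  ]
}}

```text
t: 20.85
tool_pos: [0.66, 0.0162, 0.1475]
tool_rot: [2.227, 2.216, 0.0]
contact_force: [-3.3, 0.6, 5.6]
opening: 0.0227
grip_force: 40.0
```

The nut is resting on the dish floor, at 5.6 N. I'll release it with a modest opening and back off.

{"method": "drive_tool", "body": {
  "rows": [
    [[0,0,0],0],
    [[0,0,0],0],
    [[0,0,0],0],
    [[0,0,0],0],
    [[0,0,0],0]
  ],
  "jaw": 0.55
}}

```text
t: 21.35
tool_pos: [0.6598, 0.0162, 0.1465]
tool_rot: [-2.227, -2.216, 0.0]
contact_force: [-0.5, 0.1, -0.6]
opening: 0.0385
grip_force: 0.0
```

{"method": "drive_tool", "body": {
  "rows": [
    [[0,0,-0.005],0],
    [[0,0,-0.02],0],
    [[0,0,-0.03],0],
    [[0,0,-0.03],0],
    [[0,0,0],0],
    [[0,0,0],0]
  ]
}}

```text
t: 21.95
tool_pos: [0.6603, 0.0162, 0.2331]
tool_rot: [2.226, 2.215, 0.003]
contact_force: [-0.3, -0.4, 0.2]
opening: 0.0384
grip_force: 0.0
```

Run:
```python
from h import *
w=cam("wrist"); cv2.imwrite("pics/w3.png",w["image"][150:350,180:460].repeat(2,0).repeat(2,1)); print(ctrl.get_obs()["tool_pos"],ctrl.get_obs()["opening"])
```

```text
[0.65957295 0.01625459 0.23127283] 0.03822804796852954
```

View pics/w3.png

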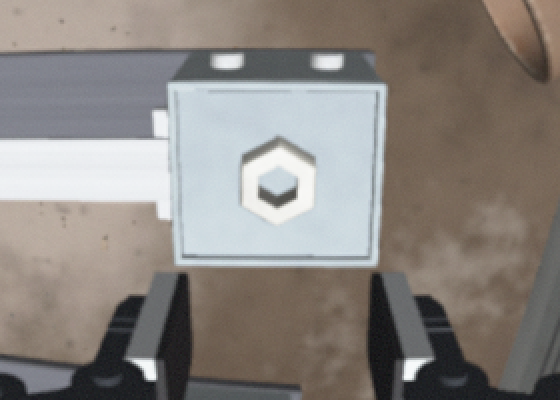

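The nut lies flat in the middle of the dish (crop (278,180)) and the gripper is clear of it.

```bash
python3 -c "
from station import ctrl
print(ctrl.finish_job())"
```

```text
the job is handed in; nothing more can be done
None
```

All three leaves were pressed at about 10–11 N; the middle stand's leaf was the weak one, sinking about 15 mm at the rivet against about 6 mm for the other two, and its runner sat far lower. The nut now lies flat in that stand's dish and the job was handed in after about 22 s.

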